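# Thread the spindle through the spool and hang it in the dispenser

## Robot

A 6-joint arm with a two-finger parallel gripper is mounted at the origin on the work surface; the furniture and walls round the work are solid. World frame = base frame: x ahead of the robot, y to its left, z up, the work surface at z = 0. Lengths are in m, angles in rad, forces in N, time in s.
With the tool pointing down it reaches from about 0.35 to 1 m from the base axis. Payload 7.1 kg.
Tool frame: the origin (TCP) lies between the finger pads; the fingertips stand 22 mm ahead of it and the grasp point (between the pads) lies 3 mm ahead of it; z points along the fingers, y is the line along which they close (so a half turn about z gives the same grasp; the last joint's range is limited). The gripper opens to 85 mm and grips with 20 to 120 N. Pads are 22 mm wide; open, the fingers measure 114 mm over their backs; the gripper's body (76 mm by 85 mm) begins 54 mm behind the grasp point. The pads swing forward as they close: fully open they stand 13 mm farther back than shut.
Start: joints at [1.097, 0.423, 1.63, -0, 1.089, -0.019], TCP at [0.275, 0.561, 0.215] pointing down, gripper open.
Joint ranges: [-3, 3], [-0.9, 2.11], [0.09, 2.58], [-1.31, 4.45], [0.11, 2.69], [-2.54, 2.54]. Speed limits (rad/s): [2.39, 2.39, 3.01, 3.14, 3.14, 3.14].

## Interface

Orientations are given as a rotation vector (axis times angle).
In Python, from rig import manip gives the robot as it stands. The module is installed in compiled form; this text tells all that it offers. Calls block until the motion is done:
- manip.move_to(position, orientation): joint-space move of the TCP to a pose.
- manip.servo_line(position, orientation=None, rate=0.15): straight line of the TCP; orientation=None keeps the orientation; rate is the mean speed in m/s.
- manip.set_joints(angles): joint-space move.
- manip.command_gripper(opening, f_grip=None): finger opening in m; f_grip is the grip in N (None keeps the last); returns when the fingers have stopped.
- manip.hold(seconds).
- manip.solve_ik(position, orientation): joint angles nearest the present ones, or None.
- manip.camera(name): name is "scene" or "top"; returns a dict with "image" (420x560x3 uint8, red, green, blue), "fx", "fy", "cx", "cy" (pixels), "cam_to_world" (4x4, takes a point from camera to world coordinates). Camera axes: x right, y down, z forward; pixel columns grow to the right and rows downward; lengths in m; the calibration is good to about 2 mm. A picture is of the moment at which its call begins. There is no depth.
A pose or a line that the arm cannot do raises manip.IKError and nothing moves.
- manip.sign_off(): hands the job in; it is judged then, once.
Readings, each from a call of its own:
- manip.get_time(): time.
- manip.get_joint_positions(): joint angles.
- manip.get_joint_vel(): joint speeds.
- manip.get_tau(): joint torques, N m.
- manip.get_position(): TCP position.
- manip.get_ee_rot(): TCP orientation.
- manip.get_contact_force(): force on the tool from outside, world axes, zero at the start.
- manip.get_torque(): the same for the moment, N m.
- manip.get_width(): finger opening in m.
- manip.get_grip_force(): force on a finger pad.
Only numpy, scipy, OpenCV 4.12 (cv2) and the standard library are available. Lean on these libraries where they do the work, as an engineer would, in place of code of your own. Each camera call takes 0.05 s, during which the arm holds its last target. There are 200 camera calls.

## Task

Reload the cord dispenser: take the spindle out of the stand by its wooden grip, push its point through the bore of the spool lying in the cradle until the spindle's stop ring presses the spool firmly but gently against the end stop (hold a push of over 5 N for a moment, but never go over 25 N). Then lift the spool out on the spindle and lay the loaded spindle gently back in both forks of the stand, as it lay before, and let go. Handle the spool only with the spindle, never with the fingers, and leave the other things where they are.

Things in the scene. Friction and masses are not known exactly. Their poses are not given: they have to be found in the camera images.
- spindle: Loose spindle, ~130 g: wooden grip with flat upright sides (22 mm wide in x, 44 long in y, 26 high) and a steel rod, 10 mm thick, along +y, ending 196 mm from the origin; its last 8 mm taper to 4 mm. Origin on the rod's axis at the grip's middle; z up at the start. It starts lying empty in the stand's forks.
- spindle_point (a point): The end of the rod's point. Between grip and point a dark stop ring (24 mm in diameter, 9 thick) is clamped on the rod and holds against more than 25 N. Where it was clamped is not measured: its front face is 60 to 98 mm from the spindle's origin and must be felt. The spool's bore cannot pass over it.
- spool: Loose spool of pale cord, ~110 g, 56 mm long, wooden flanges 60 mm in diameter and 6 thick, lying on its side in the cradle. Origin at its middle; its y axis is the bore's axis and points the cradle's way at the start. Bore straight through, 13 mm wide, no chamfer. Hung on the rod its axis is 1.5 mm below the rod's.
- cradle: Fixed cradle: plywood base 90 x 90 x 12 mm with two steel rails on which the spool lies, its axis 53 mm above the bench, along the cradle's y. Origin on the bench below the spool's middle. Its -y end is open: the spindle goes in there, along the cradle's +y. The spool lifts straight up out of it.
- end_stop: Rigid wooden end stop on the cradle's +y end, 12 mm thick; its face is less than 1 mm from the spool's flange at the start. 72 mm high, with a slot 30 mm wide, open upwards from 38 mm above the bench, through which the rod's point comes out. Origin on the bench, below the middle of its face.
- stand: Fixed stand: base 100 x 170 x 12 mm and two posts with V forks open upwards (90 degrees, 8 mm thick, mouth 37 mm wide, tips 86 mm up) at y = -66 and +66 mm. The spindle lies in them along the stand's y, axis 75 mm above the bench, grip beyond the -y fork, its origin at y = -104 mm (and again so at the end, within 10 mm). Origin on the bench, mid-base.
- screwdriver: Bystander: screwdriver, 210 mm long, lying on the bench; origin on the bench below its middle.
- wick_spool: Bystander: smaller wooden spool without a bore, standing upright, 54 mm in diameter, 62 mm high; origin at the middle of its underside.
- glue_bottle: Bystander: white glue bottle, 53 mm in diameter, 150 mm high, upright; origin at the middle of its underside.
Mind the look-alikes: they are no part of the job. Leave any blue or orange look-alike of the cradle alone.

How it is judged:
By the outcome, as a careful person would: the job done as asked, in the order asked, and still so for the second after the job is handed in, with the robot touching nothing.
It also fails if it takes over 61 s, if anything falls off the work surface, if the arm or the gripper's body presses on something with over 40 N, if the wrist force passes 120 N, or if a joint passes its speed limit or range.

## Working session

There is one attempt and no reset: what is moved stays moved. The work goes in short steps, each a Python script; the robot and the scene stay as the last script left them, time stands still between calls to the robot, and variables do not carry over. Pictures are saved under pics/ and viewed, at most 10 in all, crops included, and the job is handed in when it is done.

```bash
mkdir -p pics; python3 - <<'E'
from rig import manip
import cv2,numpy as np,pickle
d={}
for n in("scene","top"):
    c=manip.camera(n);d[n]=c
    cv2.imwrite(f"pics/{n}0.png",c["image"][:,:,::-1])
    print(n,c["fx"],c["fy"],c["cx"],c["cy"],np.round(c["cam_to_world"],4).tolist())
pickle.dump(d,open("cams.pkl","wb"))
print(manip.get_time(),manip.get_ee_rot(),manip.get_contact_force())
E
```

```text
scene 409.0108547738673 409.0108547738673 277.2687356927827 216.88593925167524 [[0.5657, -0.4061, 0.7177, -0.539], [-0.8246, -0.2747, 0.4946, -0.5921], [-0.0037, -0.8716, -0.4902, 0.695], [0.0, 0.0, 0.0, 1.0]]
top 382.22891387763144 382.22891387763144 277.3872003440563 210.88354451928043 [[0.0195, -0.9925, 0.1211, 0.2288], [-0.9997, -0.0212, -0.0129, 0.0158], [0.0154, -0.1208, -0.9926, 1.14], [0.0, 0.0, 0.0, 1.0]]
0.1 [-7.08229496e-01 -3.06036206e+00  2.20310423e-03] [-0.12186652 -0.73690121  0.30402435]
```

View pics/scene0.png

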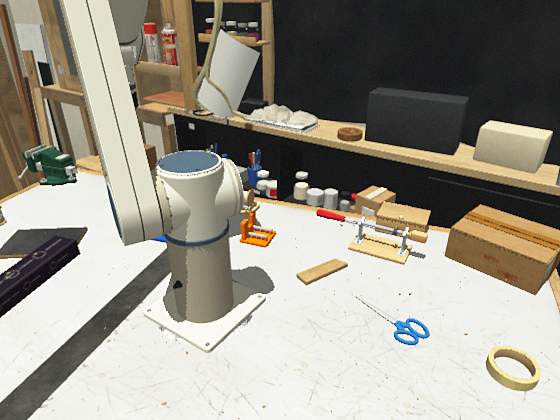

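View pics/top0.png

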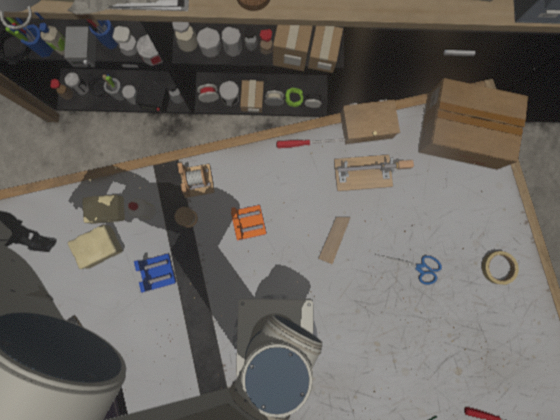

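The scene view shows the stand at about (380,240), and the arm partly hides the cradle. In the top view, the stand is at (363,170) with the grip at (405,165), and the real wooden cradle with the spool is at (196,178). The blue one (155,272) and orange one (249,222) are decoys.

```bash
cat > h.py <<'E'
import numpy as np
def ray(c,u,v):
    T=c["cam_to_world"];d=T[:3,:3]@np.array([(u-c["cx"])/c["fx"],(v-c["cy"])/c["fy"],1]);return T[:3,3],d
def onz(c,u,v,z):
    o,d=ray(c,u,v);return o+d*(z-o[2])/d[2]
def proj(c,p):
    T=c["cam_to_world"];q=T[:3,:3].T@(np.asarray(p)-T[:3,3]);return np.array([c["fx"]*q[0]/q[2]+c["cx"],c["fy"]*q[1]/q[2]+c["cy"]])
E
python3 - <<'E'
import cv2,pickle,numpy as np
from h import *
d=pickle.load(open("cams.pkl","rb"));t=d["top"]["image"][:,:,::-1]
a=cv2.resize(t[150:206,165:227],None,fx=8,fy=8,interpolation=cv2.INTER_CUBIC)
b=cv2.resize(t[145:200,325:420],None,fx=8,fy=8,interpolation=cv2.INTER_CUBIC)
b=cv2.resize(b,(800,463)) if b.shape[1]>800 else b
cv2.imwrite("pics/cr.png",a);cv2.imwrite("pics/st.png",b)
for p in [(196,178,.053),(363,170,.075),(405,165,.075),(185,215,.06),(293,143,.01)]:print(p,onz(d["top"],*p).round(3))
E
```

```text
(196, 178, 0.053) [0.452 0.238 0.053]
(363, 170, 0.075) [ 0.481 -0.24   0.075]
(405, 165, 0.075) [ 0.499 -0.361  0.075]
(185, 215, 0.06) [0.343 0.263 0.06 ]
(293, 143, 0.01) [ 0.576 -0.042  0.01 ]
```

View pics/cr.png

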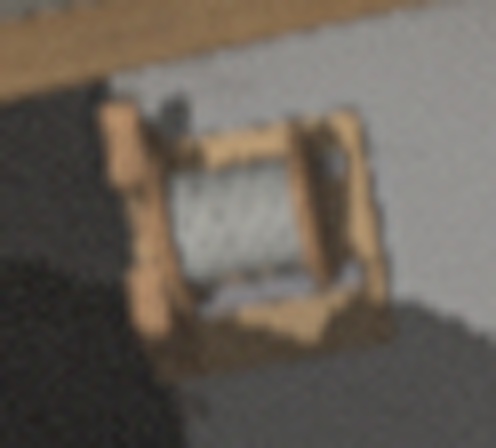

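View pics/st.png

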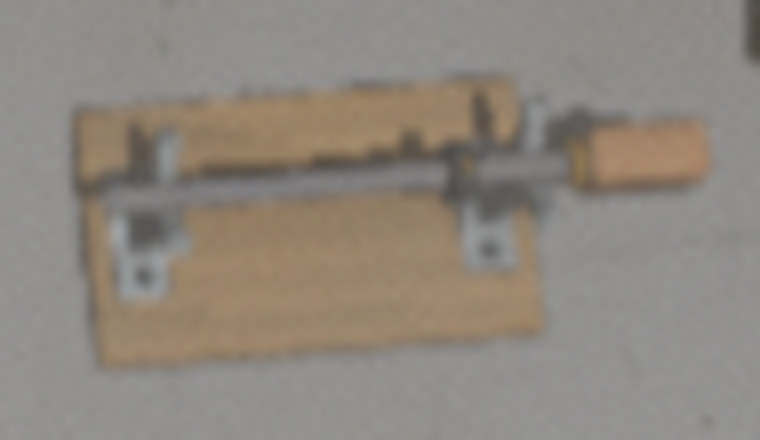

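The crops show the cradle's end stop on the left (+y), with its slot centred near crop (138,228). The pale cord spans x 172–300 and y 165–275, and the open end is on the right. In the stand crop the grip is at (648,153), the rod tip near (105,195), and the base corners are at about (77,108), (513,75), (543,332) and (100,367). I'll refine these numerically.

```bash
python3 - <<'E'
import cv2,pickle,numpy as np
from h import *
d=pickle.load(open("cams.pkl","rb"));c=d["top"];t=c["image"]
def up(x0,x1,y0,y1):
    return cv2.resize(t[y0:y1,x0:x1],None,fx=8,fy=8,interpolation=cv2.INTER_CUBIC)
def px(p,x0,y0): p=np.asarray(p,float);return (p+.5)/8-.5+[x0,y0]
# stand
im=up(325,420,145,200).astype(int);R,G,B=im[...,0],im[...,1],im[...,2]
print("samples base",im[300,300],"grip",im[153,650],"rod",im[180,300],"bg",im[400,300],"bg2",im[40,300])
wood=((R-B)>35).astype(np.uint8)
n,l,s,ce=cv2.connectedComponentsWithStats(wood)
for i in range(1,n):
    if s[i,4]>1500:
        m=(l==i).astype(np.uint8);ct=max(cv2.findContours(m,0,1)[0],key=cv2.contourArea)
        b=cv2.boxPoints(cv2.minAreaRect(ct));print("wood",s[i],[onz(c,*px(q,325,145),.012).round(4)[:2].tolist() for q in b],cv2.minAreaRect(ct))
ct=np.vstack([x for x in cv2.findContours((wood*(np.arange(760)[None]<548)).astype(np.uint8),0,1)[0] if cv2.contourArea(x)>800])
b=cv2.boxPoints(cv2.minAreaRect(ct));P=np.array([onz(c,*px(q,325,145),.012)[:2] for q in b]);print("base",P.round(4).tolist(),P.mean(0),[np.linalg.norm(P[i]-P[i-1]).round(4) for i in range(4)])
# rod centre: columns, greyish between, darkest-free: print transverse profile centres
g=im.sum(2)/3
# manual corners check
Q=np.array([onz(c,*px(q,325,145),.012)[:2] for q in [(77,108),(513,75),(543,332),(100,367)]]);print("man",Q.round(4).tolist(),Q.mean(0),[np.linalg.norm(Q[i]-Q[i-1]).round(4) for i in range(4)])
for q in [(110,195),(300,186),(540,165)]:print("rod",onz(c,*px(q,325,145),.075).round(4))
m=((R-B)>35)&(np.arange(760)[None]>575)&(np.arange(440)[:,None]<220)
ct=max(cv2.findContours(m.astype(np.uint8),0,1)[0],key=cv2.contourArea);r=cv2.minAreaRect(ct);P=np.array([onz(c,*px(q,325,145),.088)[:2] for q in cv2.boxPoints(r)])
print("grip",r,P.round(4).tolist(),P.mean(0),[np.linalg.norm(P[i]-P[i-1]).round(4) for i in range(4)])
# cradle
im=up(165,227,150,206).astype(int);R,G,B=im[...,0],im[...,1],im[...,2]
print("cord",im[220,240],"rail",im[293,260],"wood",im[145,230],"endstop",im[140,120],im[310,150],"flange",im[200,305],"shadow",im[250,80])
pale=((abs(R-B)<25)&(im.sum(2)>330)).astype(np.uint8);pale[:,310:]=0;pale[:150]=0
for x in range(185,290,12):
    col=np.flatnonzero(pale[:285,x]);print(x,col.min(),col.max(),end="; ")
for nm,q,z in [("slotmid",(140,226),.072),("base",(355,108),.012),("base",(393,335),.012),("base",(160,375),.012),("flange_c",(310,205),.053)]:print(nm,onz(c,*px(q,165,150),z).round(4))
hsv=cv2.cvtColor(up(165,227,150,206),cv2.COLOR_RGB2HSV)
for y in range(100,345,12): print(y,''.join('W' if (R-B)[y,x]>40 else ('p' if im[y,x].sum()>330 else '.') for x in range(90,400,5)))
for nm,q,z in [("redcap",(133,206),.15),("wick",(185,215),.062),("boxNear",(425,150),0),("box2",(370,138),0)]:print(nm,onz(c,*q,z).round(3))
E
```

```text
samples base [158 136 110] grip [165 134 106] rod [123 120 122] bg [148 146 143] bg2 [144 143 141]
wood [   78    82   439    96 22506] [[0.5293, -0.1676], [0.5474, -0.3339], [0.5207, -0.3356], [0.5028, -0.1698]] ((297.44140625, 129.29656982421875), (68.76166534423828, 437.9819030761719), 85.2363510131836)
wood [ 571  122  139   65 7389] [[0.5278, -0.3552], [0.5326, -0.4076], [0.5093, -0.4086], [0.5046, -0.3563]] ((640.1195068359375, 153.79205322265625), (60.00014877319336, 137.4282684326172), 86.18592071533203)
wood [   88   196   454   168 51254] [[0.4946, -0.1718], [0.5056, -0.3418], [0.4437, -0.3433], [0.433, -0.1743]] ((314.7066955566406, 274.56298828125), (161.3350372314453, 448.50408935546875), 87.66268920898438)
base [[0.5293, -0.1676], [0.5477, -0.3369], [0.4496, -0.3433], [0.4318, -0.1756]] [ 0.48959039 -0.25586059] [np.float64(0.0979), np.float64(0.1703), np.float64(0.0983), np.float64(0.1686)]
man [[0.5313, -0.1678], [0.5481, -0.3339], [0.4491, -0.3437], [0.432, -0.1766]] [ 0.49011105 -0.25551959] [np.float64(0.0997), np.float64(0.167), np.float64(0.0995), np.float64(0.16
[... 1596 characters left out ...]
.WWWWWW..pppppppppppppppppppppppppWWW.......WWWWW.ppp
256 ..........WWWWWWW..ppppppppppppppppppppppppWWWW.......WWWW..pp
268 .........WWWWWWWWW.pppppppppppp..............WW.....p...WWW.pp
280 ........WWWWWWWWWW..........pp.....pppppppppp......ppp..WWW.pp
292 .........WWWWWWWWWW.......pppppppppppppppppppp..pppp....WWW.pp
304 .........WWWWWWWW........pppppppppppppWWWWWWWWWWWWW...........
316 .........WWWWWWW..............WWWWWWWWWWWWWWWWWW..............
328 ..........WWWWWW.....................WWWWWWWWWW...............
340 ...........................................WWW................
redcap [0.354 0.378 0.15 ]
wick [0.343 0.263 0.062]
boxNear [ 0.567 -0.45   0.   ]
box2 [ 0.601 -0.281  0.   ]
```

Checks against the given sizes:

| Item | Measured | Expected |
|---|---|---|
| Stand base | 170×98 mm | 170×100 mm |
| Grip width | 21.6 mm | 22 mm |
| Cradle base | 88 mm | 90 mm |

The stand yaw is about 6.0° and the spindle origin is about (0.500, -0.358). The cradle centre is about (0.455, 0.244) with yaw about 11.4°. Next I grasp the spindle.

```bash
cat >> h.py <<'E'
from scipy.spatial.transform import Rotation as Ro
def down(yaw,tilt=0.):
    "tool down, fingers closing along the direction at angle yaw; tilt = pitch of spindle point upwards"
    y=np.array([np.cos(yaw),np.sin(yaw),0]);z=np.array([0,0,-1.])
    R=Ro.from_matrix(np.column_stack([np.cross(y,z),y,z]))
    return (Ro.from_rotvec(y*tilt)*R).as_rotvec()
E
python3 - <<'E'
from rig import manip
from h import *
o=down(np.radians(6.0));p=np.array([.5003,-.3583,.078])
print(manip.solve_ik(p+[0,0,.12],o))
manip.move_to(p+[0,0,.12],o);print(manip.get_time(),manip.get_position(),manip.get_contact_force())
manip.servo_line(p);print(manip.get_time(),manip.get_position(),manip.get_contact_force())
manip.command_gripper(.030);f0=manip.get_contact_force()
manip.command_gripper(.015,f_grip=70);print(manip.get_time(),manip.get_width(),manip.get_grip_force(),f0,manip.get_contact_force(),manip.get_torque())
E
```

```text
[-6.40835471e-01  4.27970575e-01  1.66523664e+00 -4.44089210e-16
  1.04838543e+00 -7.45555226e-01]
3.4083 [ 0.50071971 -0.35769175  0.19799082] [ 0.37908614  0.2471556  -1.31554912]
4.3583 [ 0.50091164 -0.35872283  0.07879856] [-0.22249249  0.17508029  0.42820038]
5.225 0.014944616688407016 0.0 [-0.1579769   0.41599304  0.34060711] [ 0.04734339 -0.00722693  0.4557243 ] [-0.03440026 -0.03944914  0.0432313 ]
```

```bash
python3 - <<'E'
from rig import manip
import cv2,numpy as np
a=manip.camera("scene")["image"][:,:,::-1];b=manip.camera("top")["image"][:,:,::-1]
A=cv2.resize(a[180:280,330:450],(480,400),interpolation=cv2.INTER_CUBIC);B=cv2.resize(b[130:210,320:440],(600,400),interpolation=cv2.INTER_CUBIC)
cv2.imwrite("pics/g1.png",np.hstack([A[:,:400],B[:,200:]]));print(manip.get_width(),manip.get_grip_force(),manip.get_time())
E
```

```text
0.014911717255421113 0.0 5.325
```

View pics/g1.png

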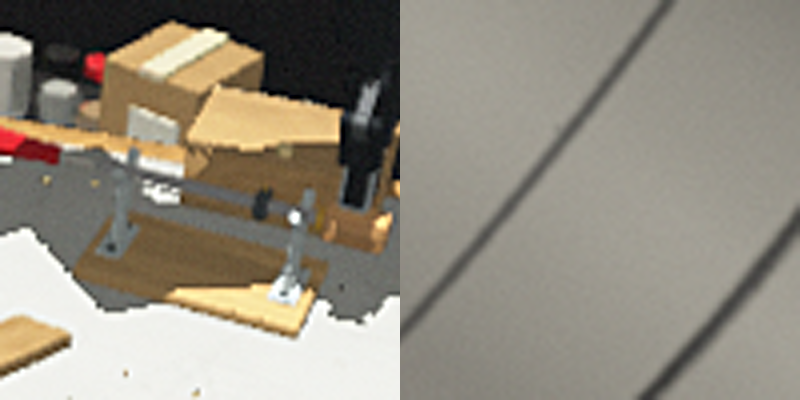

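The fingers (crop x≈360, tip at y≈207) look to be behind or above the grip (crop 357,230), so they missed it. I'll triangulate the grip and rod across both views.

```bash
python3 - <<'E'
import cv2,pickle
from h import *
d=pickle.load(open("cams.pkl","rb"));s=d["scene"];t=d["top"]
for z in(.057,.0788,.1):print("tip",z,proj(s,(.5009,-.3587,z)).round(1))
for nm,p in [("grip c",(.5003,-.358,.075)),("point",(.4798,-.163,.075)),("base corner near",(.4493,-.3435,.012))]:print(nm,proj(s,p).round(1),proj(t,p).round(1))
def tri(u1,u2):
    o1,d1=ray(s,*u1);o2,d2=ray(t,*u2);A=np.column_stack([d1,-d2]);k=np.linalg.lstsq(A,o2-o1,rcond=None)[0]
    a,b=o1+k[0]*d1,o2+k[1]*d2;return ((a+b)/2).round(4),np.linalg.norm(a-b).round(4)
im=cv2.resize(s["image"][180:280,330:450],None,fx=8,fy=8,interpolation=cv2.INTER_CUBIC).astype(int)
m=((im[...,0]-im[...,2])>35)
for y in range(360,520,8):print(y,''.join('W' if m[y,x] else '.' for x in range(500,960,6)))
# grip centre by hand: top (325+641/8,145+153.5/8); scene (419.5,237.5)
print(tri((420,237),(325+648/8,145+153.5/8)))
print(tri((330+305/4,180+328/4),(325+543/8,145+332/8)),"base corner bottom/near")
E
```

```text
tip 0.057 [415.9 241.2]
tip 0.0788 [417.2 234.7]
tip 0.1 [418.4 228.3]
grip c [416.7 235.9] [404.  164.5]
point [351.  219.8] [336.1 170. ]
base corner near [402.3 261. ] [392.4 186. ]
360 WWWWWWWWWWWWWWWWWWWWWWWWWWWWWWWWWWWWWWWWWWWWWWW..WW..........................
368 WWWWWWWWWWWWWWWWWWWWWWWWWWWWWWWWWWWWWWWWWWWWWWWWWWWWWWWWWWWW.................
376 WWWWWWW.WWWWWWWWWWW..WWWWWWWWWWWWWWWWWWWWWWWWWWWWWWWWWWWWWWWWWWWWWWW.........
384 WWW..W..WWWWWWWWWW....WWWWWWWWWWWWWWWWWWWWWWWWWWWWWWWWWWWWWWWWWWWWWWWWWWWWWW.
392 ........WWWWWWWWWW....WWWWWWWWWWWWWWWWWWWWWWW..WWWWWWWWWWWWWWWWWWWWWWWWWWWWWW
400 .........WWWWWWWW.....WWWWWWWWWWWWWWWWWWWWWWW......WWWWWWWWWWWWWWWWWWWWWWWWWW
408 .............WWW......WWWWWWWWWWWWWWWWWWWWWW...............WWWWWWWWWWWWWWWWWW
416 ......................WWWWWWWWWWWWWWWWWWWWWW.......................WWWWWWWWWW
424 W.....................WWWWWWWWWWWWWWWWWWWWWWWW.............................WW
432 W.....WWWWWW..........WWWWWWWWWWWWWWWWWWWWWWWWWW............................W
440 .....WWWWWWWW.........WWWWWWWWWWWWWWWWWWWWWWWWWW............................W
448 .......WW
[... 162 characters left out ...]
.............WWWWWWWWWWWWWWWWWWWWWWWWWWW............................WW
472 .......................WWWWWWWWWWWWWWWWWWWWWWW............................WWW
480 .........................WWWWWWWWWWWWWWWWWWWWW............................WWW
488 WWWW..........................WWWWWWWWWWWWWWWW............................WWW
496 WWWWWWWWW..........................WWWWWWWWWW.............................WWW
504 WWWWWWWWWWWWW............................WWW.............................WWWW
512 WWWWWWWWWWWWW.....WW.....................................................WWWW
(array([ 0.5026, -0.3659,  0.0724]), np.float64(0.0026))
(array([ 0.4507, -0.3503,  0.009 ]), np.float64(0.0092)) base corner bottom/near
```

```bash
python3 - <<'E'
from rig import manip
import cv2,numpy as np
a=manip.camera("scene")["image"][:,:,::-1]
A=cv2.resize(a[170:260,370:470],None,fx=6.5,fy=6.5,interpolation=cv2.INTER_CUBIC)
cv2.imwrite("pics/g2.png",A);print(manip.get_position(),manip.get_ee_rot(),manip.get_joint_positions())
E
```

```text
[ 0.50026048 -0.35826959  0.07794856] [-2.10206849e+00 -2.33454283e+00 -2.70406756e-05] [-6.40849321e-01  5.86339433e-01  1.73004929e+00  3.97273612e-05
  8.25332651e-01 -7.45578667e-01]
```

View pics/g2.png

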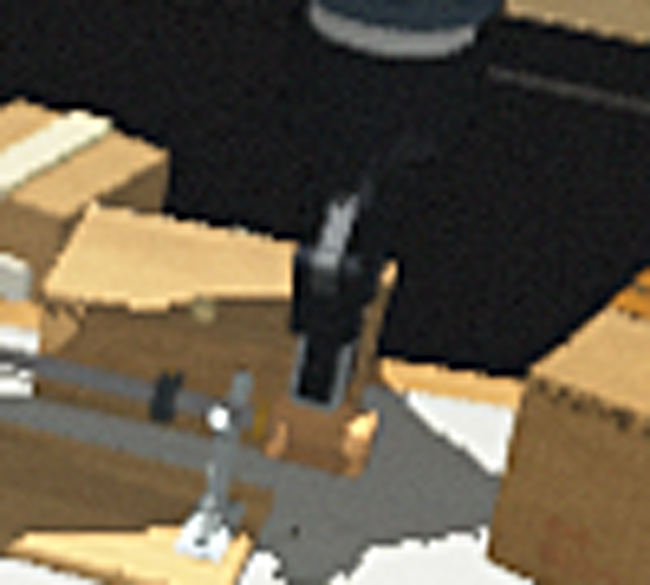

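The view shows the grip at crop (320,440), with the finger ending exactly at its top edge at (322,405). That fits fingers that are either above the grip or behind it. I'll raise the arm 70 mm and compare the tips with the predicted projections.

```bash
python3 - <<'E'
from rig import manip
import cv2
from h import *
manip.servo_line([.5003,-.3583,.148],rate=.2)
out=[]
p=manip.get_position()
for n,(x0,y0) in (("scene",(370,170)),("top",(360,110))):
    c=manip.camera(n);a=c["image"][:,:,::-1]
    A=cv2.resize(a[y0:y0+90,x0:x0+65],None,fx=6,fy=6,interpolation=cv2.INTER_CUBIC)
    for q,col in((p,(0,0,255)),(p-[0,0,.022],(0,255,0)),((.5003,-.3583,.075),(255,0,0))):
        u=(proj(c,q)-[x0,y0]+.5)*6;cv2.circle(A,tuple(int(i) for i in u),4,col,-1)
    out.append(A)
cv2.imwrite("pics/g3.png",np.hstack(out));print(p,manip.get_time(),manip.get_contact_force(),manip.get_width())
E
```

```text
[ 0.50033386 -0.3583166   0.14831588] 5.975 [-0.63390818  0.1667401   0.61112533] 0.014747695061257638
```

View pics/g3.png

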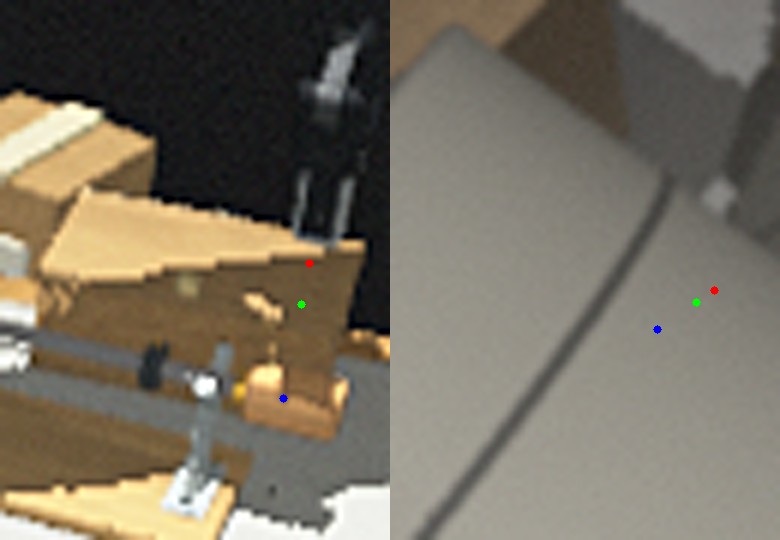

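The tip shows at crop (320,240), but it was predicted at (301,304). The grip marker (blue) does match, so the fingers end about 35 mm higher than the stated tool offset. A touch on the bare bench will settle it.

```bash
python3 - <<'E'
from rig import manip
from h import *
import cv2
p=np.array([.43,-.41,.12])
manip.move_to(p,down(np.radians(6)))
c=manip.camera("scene");cv2.imwrite("pics/raw_t.png",c["image"][:,:,::-1])
print(proj(c,p),proj(c,p-[0,0,.022]),manip.get_time())
manip.servo_line([*p[:2],.045],rate=.12);f0=manip.get_contact_force();print(f0)
z=.045
while z>-.012:
    z-=.002;manip.servo_line([*p[:2],z],rate=.05);f=manip.get_contact_force()-f0
    if f[2]>2.5: break
print(z,manip.get_position(),f,manip.get_time())
manip.servo_line([*p[:2],z+.02],rate=.15)
E
```

```text
[430.61784414 238.99972096] [429.11490777 246.05276328] 6.4833
[-0.71101816 -0.2312005  -0.76241422]
-0.013000000000000027 [ 0.42992689 -0.40992302 -0.0131451 ] [0.02976661 0.74474534 0.67249638] 14.5083
```

```bash
python3 - <<'E'
from rig import manip
from h import *
import cv2
p=np.array([.43,-.41,.12])
manip.command_gripper(.022)
manip.servo_line([*p[:2],-.012],rate=.12);f0=manip.get_contact_force()
z=-.012
while z>-.04:
    z-=.0015;manip.servo_line([*p[:2],z],rate=.05);f=manip.get_contact_force()-f0
    if f[2]>2: break
print(z,manip.get_position(),f,manip.get_width(),manip.get_time())
c=manip.camera("scene");cv2.imwrite("pics/raw_c.png",c["image"][:,:,::-1])
manip.servo_line([*p[:2],.02],rate=.2)
a=c["image"];u=proj(c,[.43,-.41,0]);print(u)
x0,y0=int(u[0])-33,int(u[1])-60
A=cv2.resize(a[y0:y0+90,x0:x0+66,::-1],None,fx=6,fy=6,interpolation=cv2.INTER_CUBIC)
b=cv2.imread("pics/raw_t.png");B=cv2.resize(b[190:280,400:466],None,fx=6,fy=6,interpolation=cv2.INTER_CUBIC)
cv2.circle(A,tuple(int(i) for i in (u-[x0,y0]+.5)*6),3,(0,0,255),-1)
cv2.imwrite("pics/g4.png",np.hstack([A,B]));print(x0,y0)
E
```

```text
-0.018000000000000002 [ 0.43014754 -0.41013535 -0.0165456 ] [-2.23497875  2.70052466 15.41844876] 0.022614432289283132 16.3417
[422.76972273 275.82971152]
389 215
```

View pics/g4.png

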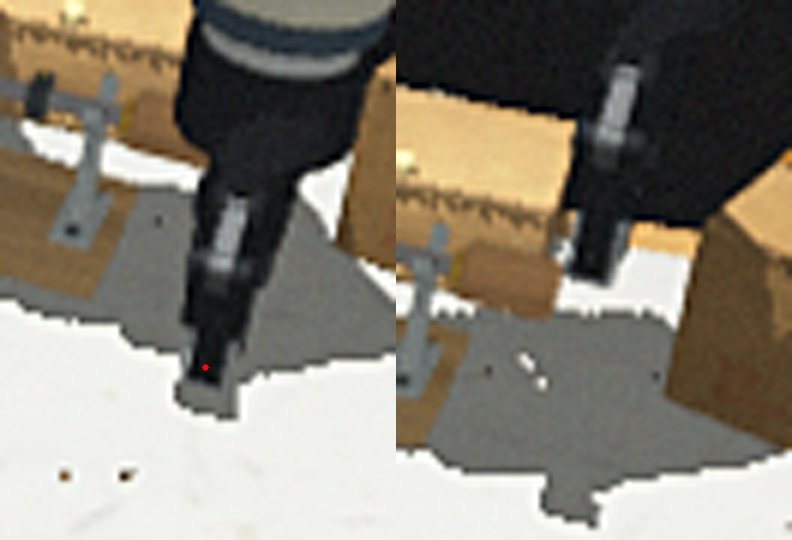

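The left panel shows the fingertips touching the bench right at the projected TCP (207,380), so the lateral calibration is fine. The real tips are about 17 mm behind the reported TCP instead of 22 mm ahead, so I shift z by -39 mm and grasp again.

```bash
cat >> h.py <<'E'
DZ=-.036   # TCP z minus spindle-axis z when gripped (tips 17 mm behind the reported TCP)
SY=np.radians(6.0); SO=np.array([.5003,-.3583])
E
python3 - <<'E'
from rig import manip
from h import *
o=down(SY);p=np.array([*SO,.075+DZ])
manip.servo_line([.44,-.40,.10],rate=.3)
manip.command_gripper(.05)
manip.move_to([*SO,.10],o)
manip.servo_line(p,rate=.12);f0=manip.get_contact_force()
manip.command_gripper(.010,f_grip=70);f=manip.get_contact_force()
print(manip.get_time(),manip.get_position(),manip.get_width(),manip.get_grip_force(),f0,f,manip.get_torque())
E
```

```text
18.9417 [ 0.50007849 -0.35856938  0.0397982 ] 0.020895506953077212 68.47846984863281 [-0.50831762 -0.29421476  0.42955191] [-4.72470589 -1.32530602  5.9322488 ] [-0.00275241  0.69703142  0.0720725 ]
```

```bash
python3 - <<'E'
from rig import manip
from h import *
import cv2
f=manip.get_contact_force();print(f,manip.get_position())
manip.servo_line([*SO,.16],rate=.2)
print(manip.get_contact_force(),manip.get_torque(),manip.get_width(),manip.get_grip_force())
y=np.radians(11.4);u=np.array([-np.sin(y),np.cos(y)]);C=np.array([.4554,.2442]);q=C-.249*u
manip.move_to([*q,.16],down(y))
manip.servo_line([*q,.053+DZ],rate=.2);print(manip.get_time(),manip.get_position(),manip.get_contact_force())
out=[]
for n,(x0,y0,w,h) in (("top",(165,145,130,90)),("scene",(200,160,130,90))):
    c=manip.camera(n);cv2.imwrite(f"pics/raw_i_{n}.png",c["image"][:,:,::-1])
    A=cv2.resize(c["image"][y0:y0+h,x0:x0+w,::-1],None,fx=6,fy=6,interpolation=cv2.INTER_CUBIC)
    out.append(cv2.resize(A,(390,270)) if n=="scene" else A)
    for r in (196,150,60): print(n,r,((proj(c,[*(q+u*r/1000),.053])-[x0,y0]+.5)*6).round(0))
    for r in (-28,28): print(n,"spool",r,((proj(c,[*(C+u*r/1000),.053])-[x0,y0]+.5)*6).round(0))
cv2.imwrite("pics/i1.png",out[0]);cv2.imwrite("pics/i1s.png",out[1])
E
```

```text
[-4.72470589 -1.32530602  5.9322488 ] [ 0.50007849 -0.35856938  0.0397982 ]
[-0.64916079  0.49820074 -1.32699564] [-0.08771235  0.00227897  0.01212396] 0.021054868368897417 68.37758302688599
21.9083 [ 5.05362657e-01 -2.56514283e-04  1.75955264e-02] [-0.49756248  0.81346346 -1.26817489]
top 196 [286. 175.]
top 150 [381. 158.]
top 60 [564. 126.]
top spool -28 [235. 184.]
top spool 28 [120. 204.]
scene 196 [336. 234.]
scene 150 [408. 248.]
scene 60 [554. 276.]
scene spool -28 [297. 227.]
scene spool 28 [212. 210.]
```

View pics/i1.png

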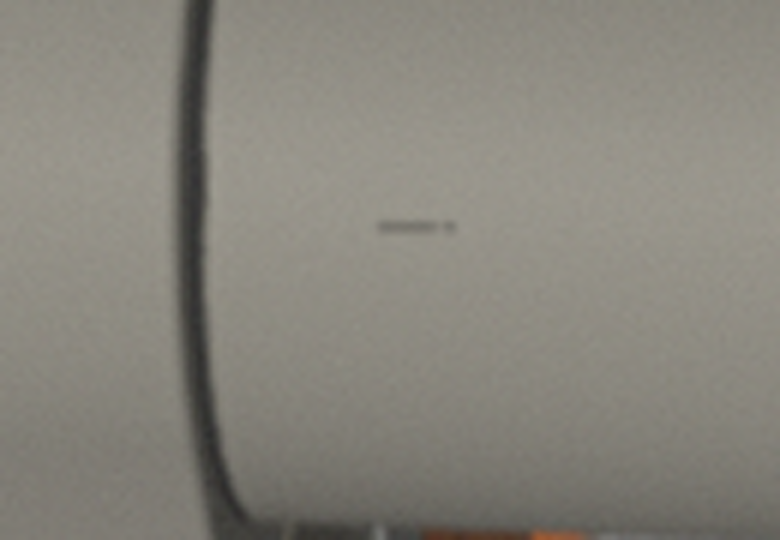

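The top view is now blocked by the forearm; it shows only the grey casing. I'll use the last view on the scene crop of the tip and the spool.

```bash
python3 - <<'E'
import cv2,pickle
from h import *
c=pickle.load(open("cams.pkl","rb"))["scene"];a=cv2.imread("pics/raw_i_scene.png")
x0,y0=225,175
A=cv2.resize(a[y0:y0+60,x0:x0+80],None,fx=10,fy=10,interpolation=cv2.INTER_CUBIC)
y=np.radians(11.4);u=np.array([-np.sin(y),np.cos(y)]);C=np.array([.4554,.2442]);q=C-.249*u
def dot(p,col):
    w=(proj(c,p)-[x0,y0]+.5)*10;print(w.round(0));cv2.circle(A,tuple(int(i) for i in w),2,col,-1)
for r in(.196,.16,.12): dot([*(q+u*r),.053],(0,0,255))
for r in(-.028,.028,.041): dot([*(C+u*r),.053],(0,255,0))
cv2.imwrite("pics/i2.png",A)
E
```

```text
[310. 240.]
[404. 258.]
[510. 279.]
[245. 228.]
[104. 201.]
[ 72. 195.]
```

View pics/i2.png

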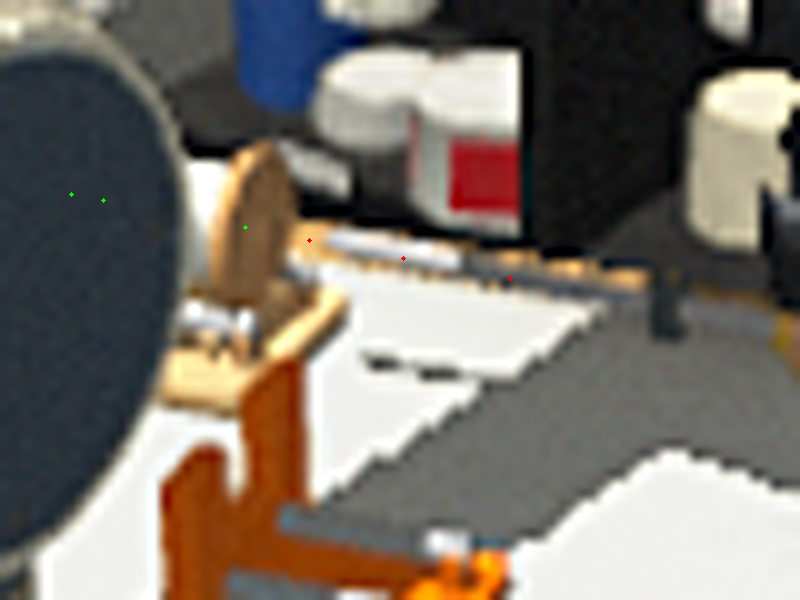

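The rod runs along (330,240)–(660,295), the ring is at (668,305), and the flange face is centred near (262,226). The rod and the flange are both shifted from prediction by about the same amount (6/10 px), so their relative alignment is within about 1–2 mm. The ring front is at about 70 mm. I insert in guarded steps.

```bash
cat >> h.py <<'E'
CY=np.radians(11.4);U=np.array([-np.sin(CY),np.cos(CY)]);N=np.array([np.cos(CY),np.sin(CY)]);C=np.array([.4554,.2442])
def at(s,lat=0.,z=.053): return np.array([*(C+U*s+N*lat),z+DZ])   # spindle origin s along cradle axis
def loc(f): return np.array([f[:2]@N,f[:2]@U,f[2]])
E
python3 - <<'E'
from rig import manip
from h import *
s=-.231;manip.servo_line(at(s),rate=.12);manip.hold(.2);f0=loc(manip.get_contact_force());np.save("f0.npy",f0);print(f0)
while s<-.108:
    s=min(s+(.003 if s<-.205 else .009),-.107);manip.servo_line(at(s),rate=.08)
    f=loc(manip.get_contact_force())-f0;print(round(s,4),f.round(2),round(manip.get_time(),2))
    if abs(f).max()>3: break
E
```

```text
[ 0.34212896 -0.1441052  -0.42946956]
-0.228 [-0.61  0.98 -0.41] 22.76
-0.225 [-0.72  0.31 -0.14] 23.01
-0.222 [-0.9   0.42 -1.06] 23.26
-0.219 [ 0.24  0.58 -1.34] 23.51
-0.216 [-1.49  0.43 -0.76] 23.76
-0.213 [-0.41  0.46 -0.61] 24.01
-0.21 [-0.41  0.79 -2.11] 24.26
-0.207 [ 0.22  0.89 -0.56] 24.51
-0.204 [-1.37 -0.   -1.61] 24.76
-0.195 [-0.22  0.04 -0.48] 25.02
-0.186 [ 0.7   0.24 -0.86] 25.27
-0.177 [-1.07 -0.37 -0.98] 25.53
-0.168 [ 0.7   0.12 -0.7 ] 25.79
-0.159 [-0.84  0.76 -0.37] 26.05
-0.15 [-0.33  0.75 -0.14] 26.31
-0.141 [-0.35  0.16 -1.3 ] 26.57
-0.132 [-0.03  0.86 -1.2 ] 26.82
-0.123 [-0.49  0.69 -0.97] 27.09
-0.114 [ 0.84 -0.25 -1.04] 27.36
-0.107 [-0.93  0.15 -0.89] 27.61
```

The rod passed freely through the bore. Next I feel for the ring contact.

```bash
python3 - <<'E'
from rig import manip
from h import *
f0=np.load("f0.npy");s=-.107;o=down(CY)
def F(n=6):
    a=[]
    for _ in range(n): manip.hold(.02);a.append(loc(manip.get_contact_force())-f0)
    return np.mean(a,0)
st=.0008
while s<-.080:
    s+=st;manip.servo_line(at(s),rate=.03);f=loc(manip.get_contact_force())-f0
    if f[1]<-1.2:
        f=F(3);st=.0003;print(round(s,4),f.round(2))
    if f[1]<-8.5: break
print(round(s,4),F().round(2),manip.get_time())
for _ in range(4): manip.hold(.2);print((loc(manip.get_contact_force())-f0).round(2))
print(loc(manip.get_position()[:3])-loc(np.array([*C,0])),manip.get_time(),manip.get_grip_force())
open("s.txt","w").write(str(s))
E
```

```text
-0.1006 [-0.91 -2.38 -0.43]
-0.1003 [ 0.08 -5.39 -0.01]
-0.1 [ 0.12 -7.88 -0.26]
-0.0997 [ -0.3  -10.05  -0.04]
-0.0997 [ -0.6  -10.02   0.19] 30.6583
[-0.29 -9.56 -0.03]
[ -0.74 -10.18   0.81]
[-0.03 -9.54  0.95]
[ -0.18 -11.05   0.87]
[-1.47253050e-05 -1.00709240e-01  1.70387135e-02] 31.4583 68.64293932914734
```

The push held at about 10 N for around 1 s, with the ring contact at 71 mm. Now I lift, tilt the point up slightly and carry the spool back.

```bash
python3 - <<'E'
from rig import manip
from h import *
f0=np.load("f0.npy");s=-.1007;F=lambda:(loc(manip.get_contact_force())-f0).round(2)
manip.servo_line(at(s),rate=.03);print(F())
for z in (.056,.060,.070,.09): manip.servo_line(at(s,0,z),rate=.06);print(z,F(),manip.get_torque().round(3))
manip.servo_line(at(s,0,.15),down(CY,.05),rate=.12);print(F(),manip.get_torque().round(3),manip.get_time())
manip.servo_line([*SO,.075+DZ+.10],down(SY,.05),rate=.2);manip.hold(.2)
print(F(),manip.get_torque().round(3),manip.get_time(),manip.get_position())
import cv2
c=manip.camera("scene");cv2.imwrite("pics/raw_l.png",c["image"][:,:,::-1])
u=np.array([-np.sin(SY),np.cos(SY)])
for r in(.0,.071,.127,.196):print(r,proj(c,[*(SO+u*r),.175+r*.05]).round(1))
# pale cord pixels between ring and point
a=c["image"].astype(int)
for r in(.06,.071,.08,.09,.1,.11,.12,.127,.14,.16,.18): x,y=proj(c,[*(SO+u*r),.175+r*.05+.0]).round().astype(int);print(r,a[y,x],a[y+6,x])
E
```

```text
[-0.05 -3.89  0.69]
0.056 [-0.89 -4.14 -1.27] [-0.749 -0.019  0.074]
0.06 [-0.26 -3.58 -1.46] [-0.863  0.011  0.085]
0.07 [-1.05 -5.51 -0.2 ] [-0.839 -0.013  0.099]
0.09 [-0.47 -5.82  1.37] [-0.875 -0.195 -0.057]
[-0.51  0.07 -2.6 ] [-0.239 -0.109  0.008] 33.6583
[-0.68  0.57 -2.51] [-0.21  -0.043  0.016] 36.5333 [ 0.50036256 -0.35799005  0.13905442]
0.0 [422.8 204.8]
0.071 [396.9 198.1]
0.127 [377.4 193.1]
0.196 [354.3 187.2]
0.06 [44 46 48] [231 194 137]
0.071 [131  97  62] [109  80  51]
0.08 [148 150 138] [136 128 115]
0.09 [145 147 140] [132 131 123]
0.1 [136 141 128] [129 132 126]
0.11 [137 140 131] [129 133 126]
0.12 [128 108  85] [133 139 133]
0.127 [94 93 92] [103  70  45]
0.14 [87 89 90] [180 158 114]
0.16 [ 94  97 100] [248 243 208]
0.18 [105 105 100] [218 179 121]
```

The spool is on the rod: cord colours show at 71–127 mm from the origin and the load rose by about 1.1 N. Now I level the spindle and lay it down gently.

```bash
python3 - <<'E'
from rig import manip
from h import *
o=down(SY);P=lambda z:np.array([*(SO-[.0003,0]),z+DZ])
manip.servo_line(P(.092),o,rate=.1)
manip.servo_line(P(.080),rate=.04);manip.hold(.2)
def F(n=4):
    a=[]
    for _ in range(n): manip.hold(.02);a.append(np.r_[manip.get_contact_force(),manip.get_torque()])
    return np.mean(a,0)
f0=F();print(f0.round(2));z=.080
while z>.0735:
    z-=.0005;manip.servo_line(P(z),rate=.02);f=F(3)-f0;print(round(z,4),f.round(2))
    if f[2]>1.6: break
manip.hold(.2);print(F()-f0,manip.get_position(),manip.get_time())
E
```

```text
[-0.22 -0.02 -2.09 -0.18 -0.01  0.02]
0.0795 [-0.27 -0.09 -0.42  0.   -0.03 -0.04]
0.079 [-0.3  -0.37 -0.44 -0.01  0.   -0.  ]
0.0785 [ 0.13  0.04 -0.86 -0.01  0.05 -0.03]
0.078 [ 0.22 -0.46 -0.11  0.01 -0.02 -0.03]
0.0775 [ 0.14 -0.02 -0.24  0.01 -0.   -0.02]
0.077 [ 0.02 -0.04 -0.56 -0.01 -0.02 -0.02]
0.0765 [ 0.09  0.09 -0.49 -0.   -0.04 -0.01]
0.076 [-0.56  0.04  2.4   0.12  0.09 -0.04]
[-0.70901202  0.06801363  3.31139022  0.13409175  0.15430045 -0.02124518] [ 0.50003083 -0.35835999  0.04012937] 40.95
```

The near fork is touching: 3.3 N with a moment arm of about 40 mm. I'll tilt slightly until the far fork carries too, then release.

```bash
python3 - <<'E'
from rig import manip
from h import *
P=np.array([*(SO-[.0003,0]),.0761+DZ])
f0=np.array([-.22,-.02,-2.09,-.18,-.01,.02])
def F(n=4):
    a=[]
    for _ in range(n): manip.hold(.02);a.append(np.r_[manip.get_contact_force(),manip.get_torque()])
    return np.mean(a,0)-f0
t=0
while t>-.02:
    t-=.003;manip.servo_line(P,down(SY,t),rate=.02);f=F();print(round(t,3),f.round(2))
    if f[3]>.3: break
print(manip.get_time())
E
```

```text
-0.003 [-0.95 -1.13  2.93  0.15  0.22 -0.06]
-0.006 [-1.43 -2.4   4.14  0.07  0.25 -0.11]
-0.009 [-1.48 -2.92  4.96  0.06  0.29 -0.12]
-0.012 [-1.63 -4.85  6.36  0.02  0.39 -0.19]
-0.015 [-1.34 -4.2   7.56 -0.06  0.42 -0.16]
-0.018 [-1.8  -4.5   7.66  0.04  0.41 -0.12]
-0.021 [-2.07 -5.49  8.22  0.12  0.5  -0.08]
43.1667
```

The torque reference sits about 0.17 m above the rod. Allowing for that, the support lever went from 38 mm to about 120 mm at a tilt of -0.003, so both forks carry there. I'll ease back to that tilt and let go.

```bash
python3 - <<'E'
from rig import manip
from h import *
P=np.array([*(SO-[.0006,0]),.0761+DZ]);f0=np.array([-.22,-.02,-2.09,-.18,-.01,.02])
def F(n=4):
    a=[]
    for _ in range(n): manip.hold(.02);a.append(np.r_[manip.get_contact_force(),manip.get_torque()])
    return np.mean(a,0)-f0
manip.servo_line(P,down(SY,-.005),rate=.02);f=F();print(f.round(2),"lever",((f[3]-.165*f[1])/f[2]).round(3))
manip.command_gripper(.026,f_grip=20);manip.hold(.15);print(F().round(2),manip.get_width())
manip.command_gripper(.045);manip.hold(.1)
manip.servo_line([*P[:2],.16],down(SY),rate=.12);print(manip.get_time(),manip.get_contact_force())
manip.servo_line([.36,-.36,.25],down(SY),rate=.3)
import cv2
for n in("scene","top"): c=manip.camera(n);cv2.imwrite(f"pics/raw_f_{n}.png",c["image"][:,:,::-1])
# compare with start in scene view: grip mask centroid & rod colours
import pickle
a0=pickle.load(open("cams.pkl","rb"))["scene"]["image"].astype(int);c=manip.camera("scene");a=c["image"].astype(int)
u=np.array([-np.sin(SY),np.cos(SY)])
for r in(-.02,0,.02,.03,.05,.066,.075,.09,.11,.12,.126,.14,.16,.18,.194):
    x,y=proj(c,[*(SO+u*r),.075]).round().astype(int);print(r,(x,y),a0[y,x],a[y,x],a[y+5,x])
for im in(a0,a):
    w=im[225:250,408:432];m=(w[...,0]-w[...,2]>35);ys,xs=np.nonzero(m);print("grip",xs.mean()+408,ys.mean()+225,m.sum())
print(manip.get_time())
E
```

```text
[-0.65 -1.12  5.61  0.01  0.07 -0.03] lever 0.034
[ 0.3  -0.39  2.12  0.18  0.02 -0.04] 0.02608890954784261
45.5 [-0.64195372 -0.2065197  -0.05725603]
-0.02 (np.int64(424), np.int64(238)) [190 143  92] [134  96  61] [111 104  94]
0 (np.int64(417), np.int64(236)) [187 141  91] [129  98  62] [106  78  52]
0.02 (np.int64(410), np.int64(234)) [253 217  76] [129  98  46] [136 117  91]
0.03 (np.int64(406), np.int64(233)) [192 190 188] [57 54 55] [146 147 139]
0.05 (np.int64(399), np.int64(232)) [176 178 177] [178 181 179] [240 241 235]
0.066 (np.int64(394), np.int64(230)) [80 90 93] [45 48 51] [181 180 167]
0.075 (np.int64(391), np.int64(229)) [238 239 238] [134  96  60] [124  93  60]
0.09 (np.int64(386), np.int64(228)) [230 230 228] [137 138 131] [138 138 127]
0.11 (np.int64(379), np.int64(227)) [182 183 184] [139 142 132] [133 139 126]
0.12 (np.int64(376), np.int64(226)) [207 207 207] [147 152 143] [145 146 137]
0.126 (np.int64(374), np.int64(225)) [223 221 218] [125  88  52] [125 106  81]
0.14 (np.int64(369), np.int64(224)) [215 215 210] [214 212 208] [243 245 239]
0.16 (np.int64(363), np.int64(223)) [180 178 177] [181 178 176] [254 254 250]
0.18 (np.int64(356), np.int64(221)) [204 202 199] [208 206 202] [240 240 235]
0.194 (np.int64(352), np.int64(220)) [240 238 229] [241 239 233] [236 235 230]
grip 417.90962099125363 233.2274052478134 343
grip 417.7360703812317 233.1964809384164 341
46.35
```

The images confirm the spindle is back where it started: the grip centroid is within 0.2 px and the far rod pixels are unchanged. The spool hangs at 71–127 mm and the robot is clear.

```bash
python3 -c "
from rig import manip
manip.hold(.3);print(manip.get_time(),manip.sign_off())"
```

```text
the job is handed in; nothing more can be done
46.65 None
```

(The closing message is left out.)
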